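# Right the toppled jar in its dispensing lane

### The job

One white-lidded jar has toppled over in its lane of the wooden jar organiser, which is restocked from the side where you stand. Draw that lane's follower back by its brass knob, toward you, to make room, tip the jar up onto its base without lifting it out of the lane, then slide the follower up again until the three white-lidded jars stand snugly in a row between the front panel and the follower. Do not knock over any standing jar or shift the black-lidded jars in the other lane.

Things in the scene. Friction and masses are not known exactly. Their poses are not given: they have to be found in the camera images.
- organiser: light wooden two-lane jar organiser, fixed, 279 (x) x 127 (y) mm. Origin: centre of its underside; +x runs along the lanes from the back (near the robot) to the front panel (far from it), +y left. Lane floors at z 6 mm, rail tops 24, front panel top 40, its inner face at x +133.5; back panel top 28. White-lidded lane: 52 wide, centre y +33.5; black-lidded lane: 63 wide, centre y -28.
- tipped_jar: the toppled white-lidded screw jar, diameter 48.6 mm, 40 mm tall, about 0.12 kg. Origin: centre of its base; +z is the jar's axis from base to lid. At the start it lies along the lane, lid to the front panel: 4 to 5 cm free between its lid and the second jar, but between its base and the follower only 4 to 20 mm, too little to stand up in.
- front_jar: standing white-lidded jar next to the front panel, same size as the toppled one. Origin: centre of its base, +z up.
- second_jar: standing white-lidded jar behind the front jar, same size. Origin: centre of its base, +z up.
- follower (a joint): slide of the white-lidded lane's follower in m: how far it is drawn back from its foremost place, 0 to 0.138 (fully back, nearest the robot). Its face is then 106 mm + this value from the front panel's inner face. It stays where it is left; about 2 N moves it.
- follower_knob (a point): centre of the follower's brass knob, 20 mm in diameter and 14 mm tall, on an 8 mm post, 72 mm above the table and 12.5 mm behind the follower's face. Axes as the organiser's. Keep the gripper and arm clear of the green hand press, 297 mm tall, that stands left of the organiser (right edge at y = -35 mm), and of the window ledge along its right (edge at y = -373 mm, 187 mm high).
- follower_face (a point): foot of the follower's front face at the lane's centre line, on the lane floor; the face is a wooden plate 48 mm wide and 36 mm high. Axes as the organiser's.
- black_jar_0: standing black-lidded jar in the other lane, next to the front panel, 58.6 mm in diameter, 46 mm tall. Origin: centre of its base, +z up.
- black_jar_1: the second black-lidded jar, like the first, next to that lane's own follower, whose like knob stands about 132 mm from the front panel's inner face on that lane's centre line.
Mind the look-alikes: they are no part of the job. What is shaped like the tipped_jar but blue or pink is not meant. What is shaped like the front_jar but green is not meant.

How it is judged (in metres and radians):
On the way, in this order (a step that is already met when the one before it is completed fails the run):
1. the follower has been drawn back at least 20 mm from where it stood (distance of follower_knob from where it was at the start of the episode above 0.02 m), for 0.1 s.
2. the toppled jar stands upright on the floor of its lane (angle between tipped_jar's own z axis and vertical below 0.1 rad and z of tipped_jar in the frame of organiser below 0.011 m and y of tipped_jar in the frame of organiser between 0.027 and 0.04 m), for 0.2 s.
At the end, for the whole second after the job is handed in: All three white-lidded jars stand upright (within about 6 degrees) and at rest in their lane, the righted one last in the row, with no gap over 5 mm between front panel and front jar, from jar to jar, or between the last jar and the follower (all of step 2 and angle between each of front_jar, second_jar's own z axis and vertical below 0.1 rad and x of front_jar in the frame of organiser above 0.1042 m and horizontal distance between front_jar and second_jar below 0.0536 m and horizontal distance between second_jar and tipped_jar below 0.0536 m and x of tipped_jar in the frame of follower_face below 0.0293 m and linear speed of tipped_jar below 0.02 m/s); the robot touches nothing.
It fails at once if the toppled jar is lifted out of the lane (its base centre more than 65 mm above the table) (height (world z) of tipped_jar above 0.065 m).
It fails at once if a standing white-lidded jar is knocked over (tilted beyond 30 degrees) (angle between any of front_jar, second_jar's own z axis and vertical above 0.52 rad).
It fails at once if a black-lidded jar in the other lane is shifted by more than 15 mm or knocked over (distance of any of black_jar_0, black_jar_1 from where it was at the start of the episode above 0.015 m or angle between any of black_jar_0, black_jar_1's own z axis and vertical above 0.52 rad).
It also fails if it takes over 58 s, if anything falls off the work surface, if the arm or the gripper's body presses on something with over 40 N, if the wrist force passes 120 N, or if a joint passes its speed limit or range.

### The arm

A 7-joint arm with a two-finger parallel gripper is mounted at the origin on a cart in front of the work surface, level with it; the furniture and walls round the work are solid. World frame = base frame: x ahead of the robot, y to its left, z up, the work surface at z = 0. Lengths are in mm, angles in rad, forces in N, time in s.
With the tool pointing down it reaches from about 425 to 875 mm from the base axis. Payload 4.7 kg.
Tool frame: the origin (TCP) lies between the finger pads; the fingertips stand 8 mm ahead of it and the grasp point (between the pads) lies 11 mm behind it (env.tip_extent is the distance from the TCP to the fingertips, in mm); z points along the fingers, y is the line along which they close (so a half turn about z gives the same grasp; the last joint's range is limited). The gripper opens to 87 mm and grips with 3 to 60 N. Pads are 19 mm wide; open, the fingers measure 117 mm over their backs; the gripper's body (75 mm by 190 mm) begins 51 mm behind the grasp point.
Start: joints at [-1.112, 0.321, -0.07, 1.45, 0.023, 1.371, -0.057], TCP at [279.709, 586.761, 230.587] pointing down, gripper open.
Joint ranges: [-2.86, 2.86], [-0.3, 2.09], [-1.38, 1.24], [0.06, 2.45], [-1.56, 4.7], [0.09, 2.05], [-2.69, 2.69]. Speed limits (rad/s): [2.57, 2.57, 3.14, 3.14, 3.14, 3.14, 3.14].

### API

Orientations are given as a unit quaternion [x, y, z, w].
In Python, from rig import state, imaging, job, nets, env gives the robot as it stands. The module is installed in compiled form; this text tells all that it offers.
- The arm moves only by the shell command python3 -m inch 'ROWS' [OPENING]. ROWS is JSON, a list of rows, each a list of 4 numbers: the shift along the tool's x, y, z in cm, then the turn about the tool's z in rad. A call has exactly 10 rows; each row shifts and turns the commanded pose from where the row before left it, along the tool's axes as they then stand; what a row does not reach is not made up. A row lasts 1/10 s, in which the tool goes at most 50 mm and 8.59 degrees, less where a joint would pass 70% of its speed; a pose out of reach is approached as far as the arm can. A call with a gripper value outside its range is refused whole. OPENING is the closure in counts, from 0 (fully open) to 255 (shut), set as the call begins (- or left out, the last holds). The fingers move at their own pace and stop on an object; the grip force is fixed at half the most. Time passes only in rows, so rows that do not move let the fingers close, or fill a call up. It gives the time, the measured TCP pose, the force, the opening and the grip force at its end, in the units of the state.
- state(): the state, without advancing time (a new reading comes with each control period).
- imaging.get_image(name): name is "side" or "top"; returns a dict with "img" (420x560x3 uint8, red, green, blue), "range_z" (420x560 float32, mm along the optical axis (not along the pixel's ray), 0 where there is no reading), "fx", "fy", "cx", "cy" (pixels), "origin" and "rotation" of the camera in the world. Camera axes: x right, y down, z forward; pixel columns grow to the right and rows downward; lengths in mm; the calibration is good to about 2 mm. A picture is of the moment at which its call begins.
- job.hand_in(): hands the job in; it is judged then, once.
Trained networks look in a picture, given as the dict that the camera call returned (one of the last four; its "shot" number tells which), for a name from the list of things; names that differ only in an ending like _2 or _b are one class to them, and where a whole thing is asked for, a point or a joint stands for the part that bears it (a point fixed in the world has none). Each returns a list of dicts, best first, with "confidence" (0 to 1); they miss things now and then, are a little off and sometimes report something else, mostly with a low value. They report only what shows in the picture. A call takes as long as a camera call. They do not tell look-alikes from the thing itself.
- nets.find_in(name, picture): "box" ([left, top, right, bottom] as shares, 0 to 1, of the picture: columns of its width, rows of its height, round what is visible of it).
- nets.pinpoint(name, picture): "position" ([column, row] as shares, 0 to 1, of the picture: columns of its width, rows of its height: a listed point, or the origin of a listed thing).
The state is a dict: "t": time; "q": joint angles; "dq": joint speeds; "joint_torque": joint torques, N m; "eef_pos": TCP position; "ee_rot": TCP orientation; "contact_force": force on the tool from outside, world axes, zero at the start; "wrist_torque": the same for the moment, N m; "gripper_width": finger opening in mm; "finger_force": force on a finger pad.
Only numpy, scipy, OpenCV 4.12 (cv2) and the standard library are available. Lean on these libraries where they do the work, as an engineer would, in place of code of your own. Each camera call takes 0.05 s, during which the arm holds its last target. There are 200 camera calls.

## Working session

There is one attempt and no reset: what is moved stays moved. The work goes in short steps, Python scripts to look and compute and a shell command to move; the robot and the scene stay as the last step left them, time stands still between calls to the robot, and variables do not carry over. Pictures are saved under pics/ and viewed, at most 10 in all, crops included, and the job is handed in when it is done.

```bash
mkdir -p pics; cat > h.py <<'E'
from rig import state, imaging, job, nets, env
import numpy as np, cv2
def px2w(p,u,v,z=None,d=None):
    r=np.array([(u-p["cx"])/p["fx"],(v-p["cy"])/p["fy"],1.0]); R=np.array(p["rotation"]); o=np.array(p["origin"])
    w=R@r
    if z is not None: return o+w*(z-o[2])/w[2]
    return o+w*d
def w2px(p,P):
    c=np.array(p["rotation"]).T@(np.array(P)-np.array(p["origin"]))
    return c[0]/c[2]*p["fx"]+p["cx"],c[1]/c[2]*p["fy"]+p["cy"]
def cloud(p):
    v,u=np.mgrid[0:420,0:560]; d=p["range_z"]
    c=np.stack([(u-p["cx"])/p["fx"]*d,(v-p["cy"])/p["fy"]*d,d],-1)
    w=c@np.array(p["rotation"]).T+np.array(p["origin"]); w[d==0]=np.nan
    return w
E
python3 - <<'E'
from h import *
s=state(); print({k:np.round(v,3) for k,v in s.items()})
ims=[]
for n in("top","side"):
    p=imaging.get_image(n); np.save(f"{n}.npy",p,allow_pickle=True)
    cv2.imwrite(f"pics/{n}.png",p["img"][:,:,::-1]); 
    print(n,np.round(p["origin"]),np.round(p["rotation"],2).tolist(),p["fx"])
    for k in("organiser","tipped_jar","front_jar","second_jar","follower_knob","follower_face","black_jar_0","black_jar_1"):
        for r in nets.pinpoint(k,p)[:4]:
            u,v=r["position"][0]*560,r["position"][1]*420
            print(k,round(r["confidence"],2),round(u),round(v),np.round(px2w(p,u,v,d=p["range_z"][min(419,int(v)),min(559,int(u))])))
E
```

```text
{'t': np.float64(0.0), 'q': array([-1.112,  0.322, -0.07 ,  1.452,  0.023,  1.371, -0.057]), 'dq': array([-0.001,  0.002, -0.   , -0.001, -0.   ,  0.   ,  0.   ]), 'joint_torque': array([-0.0000e+00, -4.9129e+01, -4.0400e-01, -3.1253e+01, -6.4000e-02,
        4.4000e-02,  0.0000e+00]), 'eef_pos': array([279.487, 586.263, 229.485]), 'ee_rot': array([ 0.221,  0.975, -0.001, -0.   ]), 'contact_force': array([-0.608,  0.242, -0.841]), 'wrist_torque': array([ 0.035, -0.008,  0.036]), 'finger_force': np.float64(0.0), 'gripper_width': np.float64(87.462)}
top [ 482. -200.  906.] [0.71, -0.7, 0.06, -0.05] 458.8584187764546Traceback (most recent call last):
  File "<stdin>", line 11, in <module>
  File "h.py", line 5, in px2w
    w=R@r
      ~^~
ValueError: matmul: Input operand 1 has a mismatch in its core dimension 0, with gufunc signature (n?,k),(k,m?)->(n?,m?) (size 3 is different from 4)
```

```bash
sed -i 's/np.array(p\["rotation"\])/Rm(p)/; s/np.array(p\["rotation"\])/Rm(p)/g' h.py
cat >> h.py <<'E'
from scipy.spatial.transform import Rotation as Ro
def Rm(p): return Ro.from_quat(p["rotation"]).as_matrix()
E
python3 - <<'E'
from h import *
for n in("top","side"):
    p=imaging.get_image(n); np.save(f"{n}.npy",p,allow_pickle=True)
    cv2.imwrite(f"pics/{n}.png",p["img"][:,:,::-1]); 
    print(n,np.round(p["origin"]),np.round(p["rotation"],2).tolist(),p["fx"])
    for k in("organiser","tipped_jar","front_jar","second_jar","follower_knob","follower_face","black_jar_0","black_jar_1"):
        for r in nets.pinpoint(k,p)[:4]:
            u,v=r["position"][0]*560,r["position"][1]*420
            print(k,round(r["confidence"],2),round(u),round(v),np.round(px2w(p,u,v,d=p["range_z"][min(419,int(v)),min(559,int(u))])))
E
```

```text
top [ 482. -200.  906.] [0.71, -0.7, 0.06, -0.05] 458.8584187764546
tipped_jar 0.65 230 292 [ 463. -119.   -1.]
tipped_jar 0.58 237 255 [ 532. -136.   50.]
tipped_jar 0.55 281 270 [ 505. -217.   54.]
tipped_jar 0.28 281 290 [ 468. -217.   78.]
front_jar 0.91 285 196 [ 644. -225.   47.]
front_jar 0.58 323 144 [ 751. -301.   38.]
second_jar 0.88 284 218 [ 601. -224.   46.]
second_jar 0.16 283 290 [ 468. -221.   80.]
follower_knob 0.53 282 290 [ 469. -219.   80.]
follower_knob 0.29 284 272 [ 501. -223.   53.]
follower_face 0.74 283 283 [ 481. -220.   43.]
follower_face 0.57 312 227 [ 585. -277.   51.]
follower_face 0.39 299 248 [ 548. -255.    8.]
black_jar_0 0.72 313 228 [ 582. -277.   51.]
black_jar_0 0.63 317 195 [ 645. -287.   53.]
black_jar_1 0.72 313 228 [ 582. -277.   51.]
black_jar_1 0.63 317 195 [ 645. -287.   53.]
side [1002.  407.  562.] [0.23, 0.85, -0.45, -0.13] 500.9503610098111
organiser 0.64 295 227 [ 555. -245.    2.]
tipped_jar 0.84 340 244 [ 548. -116.   44.]
tipped_jar 0.81 372 235 [ 438. -154.   -2.]
tipped_jar 0.55 325 212 [ 517. -204.   47.]
front_jar 0.93 255 251 [ 668. -200.   18.]
second_jar 0.58 277 242 [ 621. -202.   19.]
follower_knob 0.84 337 192 [ 482. -216.   74.]
follower_face 0.74 329 222 [ 513. -194.   31.]
black_jar_0 0.92 268 219 [ 616. -241.   43.]
black_jar_0 0.77 240 227 [ 665. -259.   32.]
black_jar_1 0.92 268 219 [ 616. -241.   43.]
black_jar_1 0.77 240 227 [ 665. -259.   32.]
```

View pics/top.png

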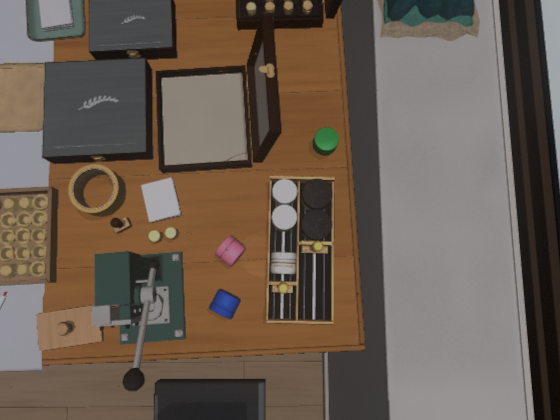

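View pics/side.png

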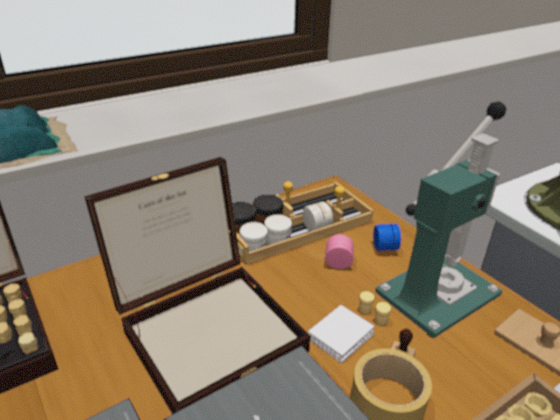

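```bash
cat > meas.py <<'E'
from h import *
def load(n): return np.load(f"{n}.npy",allow_pickle=True).item()
p=load("top"); W=cloud(p); im=p["img"].astype(int)
x,y,z=W[...,0],W[...,1],W[...,2]
roi=(x>400)&(x<720)&(y<-165)&(y>-325)
m=roi&(z>15)
c,s,a=cv2.minAreaRect(W[m][:,:2].astype(np.float32)); print("rect",c,s,a, m.sum())
# table height check
print("table z",np.nanmedian(z[(x>450)&(x<650)&(y>-110)&(y<-80)]), "floor?")
hsv=cv2.cvtColor(p["img"],cv2.COLOR_RGB2HSV)
wh=roi&(hsv[...,1]<60)&(hsv[...,2]>150)&(z>20)
n,l,st,ce=cv2.connectedComponentsWithStats(wh.astype(np.uint8))
for i in range(1,n):
    if st[i,4]>30: 
        q=W[l==i]; print("white",st[i],np.round(ce[i]),np.round(np.nanmean(q,0)),np.round(np.nanmin(q,0)),np.round(np.nanmax(q,0)))
kn=roi&(z>66)
n,l,st,ce=cv2.connectedComponentsWithStats(kn.astype(np.uint8))
for i in range(1,n):
    q=W[l==i]; print("knob",st[i],np.round(np.nanmean(q,0)),np.round(np.nanmin(q,0)),np.round(np.nanmax(q,0)))
pr=(z>100)&(x<800)&(y<400)&(y>-330); q=W[pr]; print("tall",np.round(np.nanmin(q,0)),np.round(np.nanmax(q,0)))
pr=(z>100)&(x<640)&(y<300)&(y>-330); q=W[pr]; print("tall",np.round(np.nanmin(q,0)),np.round(np.nanmax(q,0)))
E
python3 meas.py
python3 - <<'E'
import cv2
a=cv2.imread('pics/top.png')[165:335,210:345]
b=cv2.imread('pics/side.png')[170:260,215:390]
a=cv2.resize(a,None,fx=3.4,fy=3.4,interpolation=cv2.INTER_CUBIC)
cv2.imwrite('pics/crop.png',a)
E
```

```text
rect (563.3678588867188, -243.72531127929688) (313.4544982910156, 155.10205078125) 0.1263410598039627 5547
table z -0.061878288529612746 floor?
white [273 179  24  24 434] [284. 191.] [ 655. -224.   46.] [ 633. -247.   41.] [ 678. -203.   50.]
white [272 205  24  24 448] [284. 217.] [ 605. -223.   46.] [ 583. -245.   41.] [ 628. -201.   50.]
white [275 252  18  10 130] [284. 257.] [ 529. -223.   52.] [ 521. -238.   46.] [ 538. -206.   58.]
white [274 263  20  10 157] [283. 268.] [ 508. -221.   52.] [ 501. -240.   45.] [ 517. -205.   57.]
knob [256 129  26  30 363] [ 715. -193.  150.] [ 712. -215.   66.] [ 720. -171.  216.]
knob [313 241  11  11  97] [ 546. -283.   78.] [ 538. -293.   69.] [ 556. -275.   83.]
knob [278 283  11  11  97] [ 472. -220.   79.] [ 463. -229.   68.] [ 481. -212.   84.]
tall [ 345. -215.  100.] [800.  58. 298.]
tall [345. -36. 100.] [528.  58. 298.]
```

View pics/crop.png

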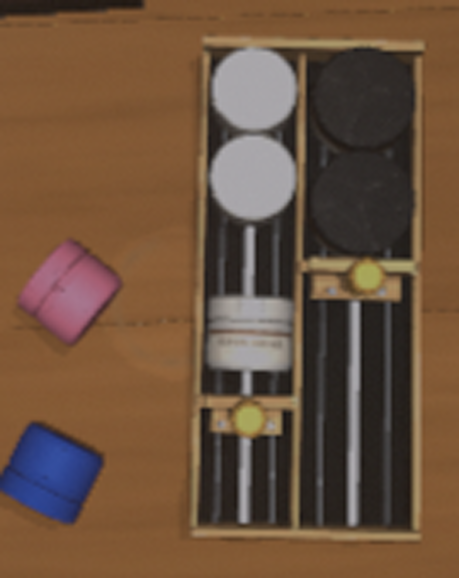

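The top view shows the white-lane knob at px (283,288) and the lying jar at (284,262). The two standing white jars are at (284,191) and (284,217), and the black-lane knob is at (318,246). The press lies left of the organiser, so I'll lift the tool over it and swing across.

```bash
python3 -m inch '[[0,0,-4,0],[0,0,-5,0],[0,0,-5,0],[0,0,-4,0],[-5,-0.19,0,0.077],[-5,-0.19,0,0.077],[-5,-0.19,0,0.077],[-5,-0.19,0,0.077],[-5,-0.19,0,0.077],[-5,-0.19,0,0.077]]' 0; python3 -m inch '[[-5,-0.19,0,0.077],[-5,-0.19,0,0.077],[-5,-0.19,0,0.077],[-5,-0.19,0,0.077],[-5,-0.19,0,0.077],[-5,-0.19,0,0.077],[-5,-0.19,0,0.077],[-5,-0.19,0,0.077],[-5,-0.19,0,0.077],[-5,-0.19,0,0.077]]'
```

```text
t: 2.0
eef_pos: [513.2, 399.4, 410.3]
ee_rot: [0.439, 0.898, 0.0, 0.0]
contact_force: [0.1, 0.3, 0.6]
gripper_width: 87.1
finger_force: 0.0
t: 3.0
eef_pos: [646.5, -70.0, 410.3]
ee_rot: [0.745, 0.668, 0.0, 0.0]
contact_force: [0.9, 0.0, -0.2]
gripper_width: 87.1
finger_force: 0.0
```

```bash
python3 -m inch '[[-3.37,-3.14,0,0],[-3.37,-3.14,0,0],[-3.37,-3.14,0,0],[-3.37,-3.14,0,0],[-3.37,-3.14,0,0],[0,0,2,0.149],[0,0,3,0.149],[0,0,3,0.149],[0,0,3,0.149],[0,0,3,0.149]]' 130; python3 -m inch '[[0,0,2,0.149],[0,0,2,0.149],[0,0,2,0.149],[0,0,2,0.149],[0,0,2,0.143],[0,0,2,0],[0,0,1,0],[0,0,0,0],[0,0,0,0],[0,0,0,0]]'
cat > lk.py <<'E'
from h import *
import sys
s=state(); R=Ro.from_quat(s["ee_rot"]).as_matrix(); print("tcp",np.round(s["eef_pos"],1),"F",np.round(s["contact_force"],1),"w",round(float(s["gripper_width"]),1),"ex",np.round(R[:,0],3),"ey",np.round(R[:,1],3))
for n in ("top","side"):
    p=imaging.get_image(n); np.save(f"{n}.npy",p,allow_pickle=True); cv2.imwrite(f"pics/{n}{sys.argv[1]}.png",p["img"][:,:,::-1])
E
python3 lk.py 1; python3 - <<'E'
import sys; sys.path.insert(0,'.')
from h import *
p=np.load('top.npy',allow_pickle=True).item(); print([round(v) for v in w2px(p,(472,-220.5,72))])
b=cv2.imread('pics/side1.png')[140:290,200:400]
a=cv2.imread('pics/top1.png')[165:335,210:345]
cv2.imwrite('pics/c1.png',np.hstack([cv2.resize(a,(447,562)),cv2.resize(b,(350,562//2+0))[:0] if 0 else np.pad(cv2.resize(b,(350,262)),((0,300),(0,0),(0,0)))]))
E
```

```text
t: 4.0
eef_pos: [472.4, -219.0, 269.7]
ee_rot: [0.937, 0.349, 0.0, 0.0]
contact_force: [0.3, -0.4, 0.4]
gripper_width: 42.7
finger_force: 0.0
t: 5.0
eef_pos: [473.3, -219.4, 141.7]
ee_rot: [1.0, -0.01, 0.001, 0.0]
contact_force: [0.7, 0.3, 0.9]
gripper_width: 42.8
finger_force: 0.0
tcp [ 473.3 -219.4  141.7] F [0.7 0.3 0.9] w 42.8 ex [ 1.    -0.019  0.002] ey [-0.019 -1.     0.   ]
[283, 288]
```

View pics/c1.png

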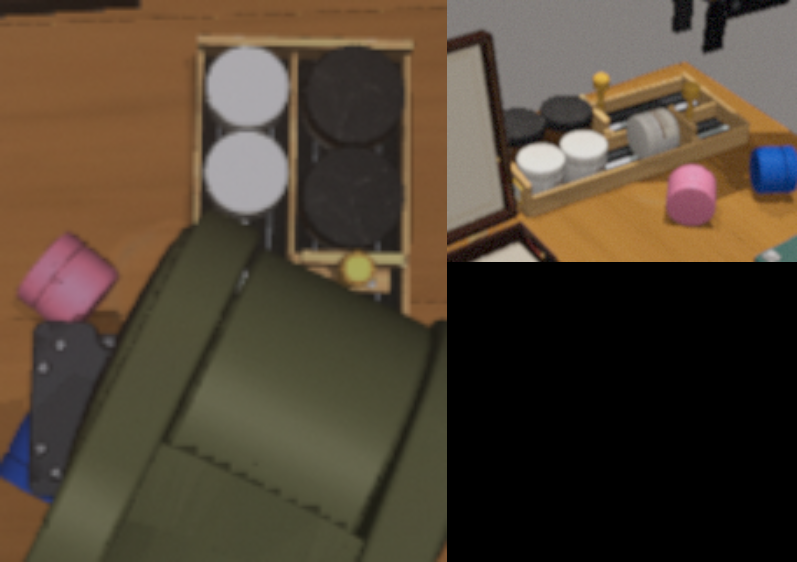

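The gripper is now above the knob, with its tool x along the lane. Next I'll go down, grip the knob, and draw it back.

```bash
python3 -m inch '[[-0.1,0.1,2,0],[0,0,2,0],[0,0,2,0],[0,0,1.85,0],[0,0,0,0],[0,0,0,0],[0,0,0,0],[0,0,0,0],[0,0,0,0],[0,0,0,0]]'; python3 -m inch '[[0,0,0,0],[0,0,0,0],[0,0,0,0],[0,0,0,0],[0,0,0,0],[0,0,0,0],[0,0,0,0],[0,0,0,0],[0,0,0,0],[0,0,0,0]]' 255
```

```text
t: 6.1
eef_pos: [471.8, -220.0, 62.5]
ee_rot: [1.0, -0.01, 0.0, 0.0]
contact_force: [0.5, -0.5, 0.8]
gripper_width: 42.8
finger_force: 0.0
t: 7.1
eef_pos: [471.5, -219.7, 62.0]
ee_rot: [1.0, -0.01, -0.0, -0.0]
contact_force: [0.3, 2.6, 1.7]
gripper_width: 18.4
finger_force: 30.0
```

```bash
python3 -m inch '[[-0.5,0,0,0],[-0.5,0,0,0],[-0.5,0,0,0],[-0.5,0,0,0],[-0.5,0,0,0],[-0.5,0,0,0],[-0.5,0,0,0],[-0.5,0,0,0],[-0.4,0,0,0],[0,0,0,0]]'
```

```text
t: 8.1
eef_pos: [426.4, -218.6, 62.0]
ee_rot: [1.0, -0.01, -0.001, -0.001]
contact_force: [-1.0, 5.8, 0.7]
gripper_width: 18.2
finger_force: 30.0
```

```bash
python3 -m inch '[[0,0,0,0],[0,0,0,0],[0,0,0,0],[0,0,0,0],[0,0,0,0],[0,0,-2,0],[0,0,-3,0],[0,0,-5,0],[0,0,-5,0],[0,0,-5,0]]' 130; python3 -m inch '[[0,5,-5,0],[0,5,-5,0],[0,5,-5,0],[0,5,0,0],[0,0,0,0],[0,0,0,0],[0,0,0,0],[0,0,0,0],[0,0,0,0],[0,0,0,0]]' 70; python3 lk.py 2; python3 meas.py | grep -v tall
```

```text
t: 9.1
eef_pos: [427.0, -219.4, 264.0]
ee_rot: [1.0, -0.01, 0.0, 0.0]
contact_force: [1.0, 0.0, -0.1]
gripper_width: 42.6
finger_force: 0.0
t: 10.1
eef_pos: [424.8, -374.4, 368.3]
ee_rot: [1.0, -0.009, 0.0, -0.0]
contact_force: [-0.3, 0.3, 0.2]
gripper_width: 62.9
finger_force: 0.0
tcp [ 424.8 -374.4  368.3] F [-0.3  0.3  0.2] w 62.9 ex [ 1.    -0.018  0.001] ey [-0.018 -1.    -0.001]
rect (559.8883056640625, -245.77639770507812) (321.9530029296875, 154.74853515625) 0.9776381254196167 9892
table z -0.1054840242506998 floor?
white [273 179  24  24 453] [284. 191.] [ 655. -224.   46.] [ 633. -247.   41.] [ 678. -203.   49.]
white [272 205  25  24 463] [284. 217.] [ 605. -224.   46.] [ 583. -246.   41.] [ 628. -201.   49.]
white [273 252  21  22 358] [283. 263.] [ 517. -222.   51.] [ 499. -240.   44.] [ 538. -203.   57.]
knob [255 129  27  30 359] [ 715. -193.  150.] [ 712. -215.   66.] [ 720. -169.  216.]
knob [313 241  11  11  97] [ 546. -283.   79.] [ 538. -293.   70.] [ 556. -275.   83.]
knob [ 358  302   69   79 3579] [ 430. -302.  472.] [ 400. -325.  436.] [ 463. -280.  522.]
knob
[... 2949 characters left out ...]
28.]
knob [422 367   2   1   2] [ 413. -325.  512.] [ 413. -325.  511.] [ 413. -325.  514.]
knob [424 369   7   6  19] [ 412. -325.  524.] [ 409. -325.  516.] [ 414. -325.  531.]
knob [429 375   2   3   3] [ 409. -325.  529.] [ 408. -325.  527.] [ 410. -325.  530.]
knob [420 376   1   1   1] [ 404. -325.  505.] [ 404. -325.  505.] [ 404. -325.  505.]
knob [428 379   3   2   5] [ 406. -325.  528.] [ 405. -325.  525.] [ 407. -325.  530.]
knob [427 382   5   5  12] [ 402. -325.  526.] [ 400. -325.  522.] [ 404. -324.  531.]
knob [430 387   1   1   1] [ 401. -325.  529.] [ 401. -325.  529.] [ 401. -325.  529.]
knob [526 392  34  28 626] [ 427. -320.  696.] [ 421. -325.  686.] [ 434. -314.  707.]
```

```bash
python3 -m inch '[[2.16,-3.87,0,0],[2.16,-3.87,0,0],[2.16,-3.87,0,0],[2.16,-3.87,0,0],[0,0,5,0],[0,0,5,0],[0,0,5,0],[0,0,5,0],[0,0,3.8,0],[0,0,0,0]]'; python3 -m inch '[[0,0,3,0],[0,0,3,0],[0,0,2,0],[0,0,0,0],[0,0,0,0],[0,0,0,0],[0,0,0,0],[0,0,0,0],[0,0,0,0],[0,0,0,0]]'
```

```text
t: 11.2
eef_pos: [509.8, -220.2, 124.9]
ee_rot: [1.0, -0.009, -0.005, -0.001]
contact_force: [-0.9, 0.3, 0.5]
gripper_width: 63.5
finger_force: 0.0
t: 12.2
eef_pos: [514.0, -222.0, 50.4]
ee_rot: [1.0, -0.01, 0.0, -0.0]
contact_force: [1.0, -0.2, -0.4]
gripper_width: 63.1
finger_force: 0.0
```

```bash
python3 -m inch '[[0,0,0.6,0],[0,0,0.6,0],[0,0,0.4,0],[0,0,0,0],[0,0,0,0],[0,0,0,0],[0,0,0,0],[0,0,0,0],[0,0,0,0],[0,0,0,0]]'; python3 -m inch '[[0,0,0,0],[0,0,0,0],[0,0,0,0],[0,0,0,0],[0,0,0,0],[0,0,0,0],[0,0,0,0],[0,0,0,0],[0,0,0,0],[0,0,0,0]]' 255
```

```text
t: 13.2
eef_pos: [513.9, -222.1, 34.2]
ee_rot: [1.0, -0.01, 0.0, -0.0]
contact_force: [0.1, -0.0, 0.5]
gripper_width: 63.2
finger_force: 0.0
t: 14.2
eef_pos: [513.8, -222.0, 34.1]
ee_rot: [1.0, -0.01, 0.0, -0.0]
contact_force: [0.0, 1.0, 0.5]
gripper_width: 47.2
finger_force: 29.9
```

```bash
python3 -m inch '[[0,0,-0.6,0],[0,0,-0.8,0],[0,0,-0.9,0],[1,0,0,0],[0,0,0,-0.12],[0,0,0,-0.12],[0,0,0,-0.12],[0,0,0,-0.12],[0,0,0,-0.12],[0,0,0,-0.12]]'; python3 -m inch '[[0,0,0,-0.12],[0,0,0,-0.12],[0,0,0,-0.12],[0,0,0,-0.12],[0,0,0,-0.12],[0,0,0,-0.12],[0,0,0,-0.13],[0,0,0,0],[0,0,0,0],[0,0,0,0]]'
python3 lk.py 3; python3 - <<'E'
import cv2,numpy as np
b=cv2.imread('pics/side3.png')[140:290,200:400]
cv2.imwrite('pics/c3.png',cv2.resize(b,(800,600),interpolation=cv2.INTER_CUBIC))
E
```

```text
t: 15.2
eef_pos: [524.8, -222.2, 57.3]
ee_rot: [0.938, 0.346, 0.0, 0.0]
contact_force: [0.1, -1.1, -1.5]
gripper_width: 47.8
finger_force: 29.9
t: 16.2
eef_pos: [524.1, -222.3, 57.1]
ee_rot: [0.715, 0.699, 0.0, 0.0]
contact_force: [-0.8, 0.4, -1.0]
gripper_width: 47.5
finger_force: 29.9
tcp [ 524.1 -222.3   57.1] F [-0.8  0.4 -1. ] w 47.5 ex [ 0.022  1.    -0.   ] ey [ 1.    -0.022  0.   ]
```

View pics/c3.png

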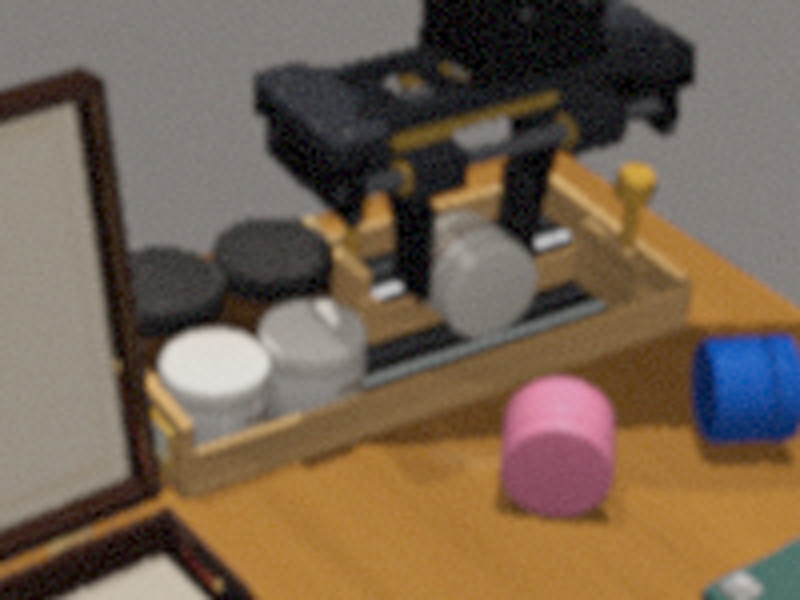

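The jar is held level, at px (480,275) in the crop, with its lid facing the left rail. I'll rest the lid on the rail top and lower the tool so the rail tips the jar up.

```bash
python3 -m inch '[[0.3,0,0,0],[0.3,0,0,0],[0,0,0.3,0],[0,0,0.2,0],[0,0,0.2,0],[0,0,0.2,0],[0,0,0.2,0],[0,0,0.2,0],[0,0,0,0],[0,0,0,0]]'
```

```text
t: 17.3
eef_pos: [524.6, -219.5, 46.3]
ee_rot: [0.715, 0.699, -0.0, 0.002]
contact_force: [-2.1, -3.3, 10.0]
gripper_width: 47.4
finger_force: 30.0
```

```bash
python3 -m inch '[[0,0,0.2,0],[0,0,0.2,0],[0,0,0.2,0],[0,0,0,0],[0,0,0,0],[0,0,0,0],[0,0,0,0],[0,0,0,0],[0,0,0,0],[0,0,0,0]]'
python3 lk.py 4; python3 - <<'E'
import cv2,numpy as np
b=cv2.imread('pics/side4.png')[155:260,260:400]
cv2.imwrite('pics/c4.png',cv2.resize(b,(800,600),interpolation=cv2.INTER_CUBIC))
E
```

```text
t: 18.3
eef_pos: [524.7, -221.2, 40.7]
ee_rot: [0.715, 0.699, -0.001, 0.003]
contact_force: [-3.1, -6.4, 10.6]
gripper_width: 47.2
finger_force: 30.0
tcp [ 524.7 -221.2   40.7] F [-3.1 -6.4 10.6] w 47.2 ex [ 0.023  1.    -0.006] ey [ 1.    -0.023  0.004]
```

View pics/c4.png

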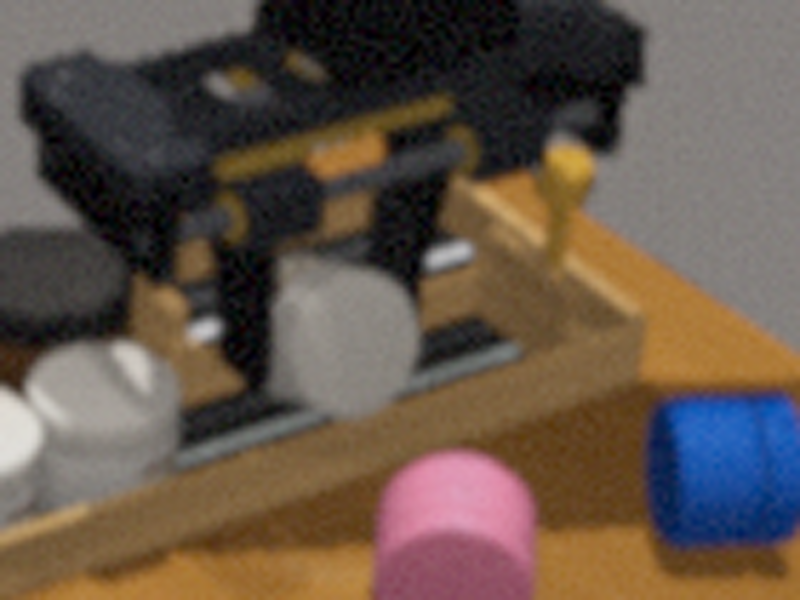

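The lid has tipped up onto the rail and faces up toward the camera, at px (350,335) in the crop. I'll keep lowering.

```bash
python3 -m inch '[[-0.05,0,0.2,0],[-0.05,0,0.2,0],[-0.05,0,0.2,0],[-0.05,0,0.2,0],[-0.05,0,0.2,0],[-0.05,0,0.2,0],[0,0,0,0],[0,0,0,0],[0,0,0,0],[0,0,0,0]]'
```

```text
t: 19.4
eef_pos: [525.6, -223.9, 32.6]
ee_rot: [0.715, 0.699, 0.0, 0.003]
contact_force: [-11.2, -0.2, 35.6]
gripper_width: 47.5
finger_force: 30.0
```

```bash
python3 lk.py 5; python3 - <<'E'
import cv2,numpy as np
b=cv2.imread('pics/side5.png')[155:260,260:400]
cv2.imwrite('pics/c5.png',cv2.resize(b,(800,600),interpolation=cv2.INTER_CUBIC))
E
```

```text
tcp [ 525.6 -223.9   32.6] F [-11.2  -0.2  35.6] w 47.5 ex [ 0.023  1.    -0.004] ey [ 1.    -0.023  0.005]
```

View pics/c5.png

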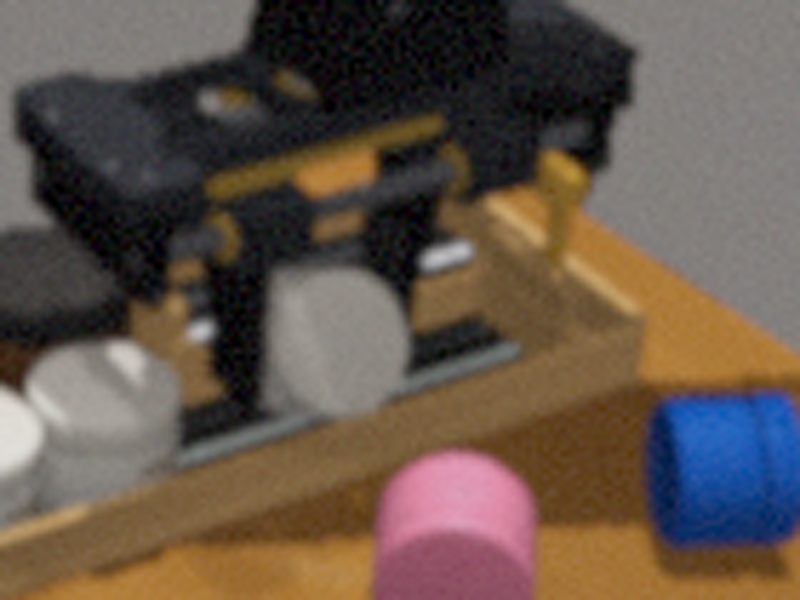

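The jar is tilted about 30° but jammed, with its base edge on the floor and its lid on the rail. I'll ease up, shift toward the rail, and lower again.

```bash
python3 -m inch '[[0,0,-0.3,0],[0,0,-0.3,0],[0,0,-0.3,0],[0.2,0,0,0],[0.2,0,0,0],[0.2,0,0,0],[0.2,0,0,0],[0,0,0,0],[0,0,0,0],[0,0,0,0]]'
```

```text
t: 20.5
eef_pos: [524.3, -217.6, 36.5]
ee_rot: [0.715, 0.699, -0.002, 0.004]
contact_force: [-1.7, -12.8, 5.9]
gripper_width: 47.4
finger_force: 30.0
```

```bash
python3 -m inch '[[0,0,0.2,0],[0,0,0.2,0],[0,0,0.2,0],[0,0,0.2,0],[0,0,0,0],[0,0,0,0],[0,0,0,0],[0,0,0,0],[0,0,0,0],[0,0,0,0]]'; python3 lk.py 6; python3 - <<'E'
import cv2,numpy as np
b=cv2.imread('pics/side6.png')[155:260,260:400]
cv2.imwrite('pics/c6.png',cv2.resize(b,(800,600),interpolation=cv2.INTER_CUBIC))
E
```

```text
t: 21.5
eef_pos: [525.0, -218.6, 32.1]
ee_rot: [0.715, 0.699, -0.001, 0.004]
contact_force: [-7.1, -11.1, 27.0]
gripper_width: 47.2
finger_force: 30.0
tcp [ 525.  -218.6   32.1] F [ -7.1 -11.1  27. ] w 47.2 ex [ 0.023  1.    -0.008] ey [ 1.    -0.023  0.004]
```

View pics/c6.png

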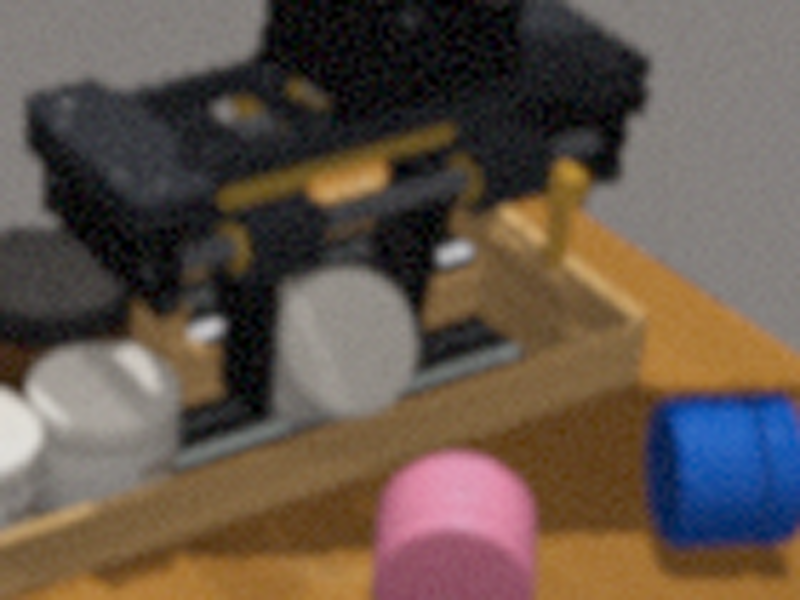

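```bash
cat > tilt.py <<'E'
from h import *
import sys
def lid(u,v,r=7,p=None):
    p=p or np.load("side.npy",allow_pickle=True).item(); W=cloud(p)
    vv,uu=np.mgrid[0:420,0:560]; m=((uu-u)**2+(vv-v)**2<r*r)&(p["range_z"]>0); q=W[m]
    c=np.median(q,0); k=np.linalg.norm(q-c,axis=1)<40; q=q[k]
    n=np.linalg.svd(q-q.mean(0))[2][2]; n*=np.sign(n@(np.array(p["origin"])-c))
    print("c",np.round(q.mean(0),1),"n",np.round(n,2),"lid elev deg",round(np.degrees(np.arcsin(n[2])),1),"rms",round(float(np.std((q-q.mean(0))@n)),2))
if len(sys.argv)>2: lid(float(sys.argv[1]),float(sys.argv[2]))
E
python3 tilt.py 323 213; python3 tilt.py 324 216
```

```text
c [ 522.2 -202.3   47.9] n [-0.02  0.82  0.58] lid elev deg 35.3 rms 1.4
c [ 521.9 -198.9   43.2] n [-0.02  0.8   0.61] lid elev deg 37.3 rms 1.45
```

```bash
python3 -m inch '[[-0.2,0,-0.15,0],[-0.2,0,-0.15,0],[-0.15,0,-0.1,0],[0,0,0,0],[0,0,0,0],[0,0,0,0],[0,0,0,0],[0,0,0,0],[0,0,0,0],[0,0,0,0]]'
```

```text
t: 22.6
eef_pos: [524.8, -218.8, 32.6]
ee_rot: [0.714, 0.7, -0.0, 0.002]
contact_force: [-2.0, -4.6, 10.3]
gripper_width: 47.8
finger_force: 30.0
```

```bash
python3 -m inch '[[-0.25,0,-0.15,0],[0,0,0,0],[0,0,0,0],[0,0,0,0],[0,0,0,0],[0,0,0,0],[0,0,0,0],[0,0,0,0],[0,0,0,0],[0,0,0,0]]'; python3 -m inch '[[0,0,0,0],[0,0,0,0],[0,0,0,0],[0,0,0,0],[0,0,0,0],[0,0,0,0],[0,0,0,0],[0,0,0,0],[0,0,0,0],[0,0,0,0]]' 97; python3 lk.py 7; python3 tilt.py 323 213; python3 tilt.py 324 216
```

```text
t: 23.6
eef_pos: [524.4, -219.2, 32.8]
ee_rot: [0.714, 0.7, 0.0, 0.0]
contact_force: [2.5, -0.7, 4.1]
gripper_width: 47.5
finger_force: 30.0
t: 24.6
eef_pos: [523.9, -219.3, 32.7]
ee_rot: [0.714, 0.7, 0.0, 0.0]
contact_force: [-0.4, 0.0, -0.4]
gripper_width: 54.0
finger_force: 0.0
tcp [ 523.9 -219.3   32.7] F [-0.4  0.  -0.4] w 54.0 ex [0.02 1.   0.  ] ey [ 1.   -0.02  0.  ]
c [ 522.1 -202.4   47.8] n [-0.02  0.81  0.59] lid elev deg 36.0 rms 1.37
c [ 521.9 -198.9   43.2] n [-0.03  0.8   0.6 ] lid elev deg 37.0 rms 1.33
```

The jar rests stably at about 36°. I'll regrip nearer the base so pressing down keeps turning it.

```bash
python3 -m inch '[[-0.4,0,0,0],[-0.4,0,0.1,0],[-0.4,0,0.2,0],[0,0,0,0],[0,0,0,0],[0,0,0,0],[0,0,0,0],[0,0,0,0],[0,0,0,0],[0,0,0,0]]'; python3 -m inch '[[0,0,0,0],[0,0,0,0],[0,0,0,0],[0,0,0,0],[0,0,0,0],[0,0,0,0],[0,0,0,0],[0,0,0,0],[0,0,0,0],[0,0,0,0]]' 255;python3 -m inch '[[0.1,0,0.2,0],[0.1,0,0.2,0],[0.1,0,0.2,0],[0.1,0,0.2,0],[0.1,0,0,0],[0.1,0,0,0],[0,0,0,0],[0,0,0,0],[0,0,0,0],[0,0,0,0]]'; python3 lk.py 8; python3 tilt.py 323 213; python3 tilt.py 324 216
```

```text
t: 25.7
eef_pos: [523.7, -231.2, 29.6]
ee_rot: [0.714, 0.7, 0.0, 0.0]
contact_force: [-0.5, 0.4, 0.4]
gripper_width: 53.8
finger_force: 0.0
t: 26.7
eef_pos: [523.7, -231.3, 29.6]
ee_rot: [0.714, 0.7, 0.0, 0.0]
contact_force: [0.3, 0.3, 0.5]
gripper_width: 47.2
finger_force: 30.0
t: 27.7
eef_pos: [524.3, -232.1, 26.5]
ee_rot: [0.715, 0.699, -0.001, 0.004]
contact_force: [-8.8, -6.5, 25.3]
gripper_width: 47.4
finger_force: 30.0
tcp [ 524.3 -232.1   26.5] F [-8.8 -6.5 25.3] w 47.4 ex [ 0.023  1.    -0.007] ey [ 1.    -0.023  0.004]
c [ 520.8 -204.    46.5] n [-0.    0.74  0.67] lid elev deg 42.0 rms 1.48
c [ 520.8 -200.2   42. ] n [-0.01  0.75  0.66] lid elev deg 41.3 rms 1.42
```

```bash
python3 -m inch '[[0.2,0,0,0],[0.2,0,0,0],[0.2,0,0,0],[0.2,0,0,0],[0.2,0,0.1,0],[0.1,0,0.1,0],[0,0,0.1,0],[0,0,0,0],[0,0,0,0],[0,0,0,0]]'; python3 lk.py 9; python3 tilt.py 323 213; python3 tilt.py 324 216
```

```text
t: 28.8
eef_pos: [524.4, -230.9, 26.6]
ee_rot: [0.717, 0.697, -0.004, 0.009]
contact_force: [-14.0, -21.3, 36.7]
gripper_width: 47.4
finger_force: 30.0
tcp [ 524.4 -230.9   26.6] F [-14.  -21.3  36.7] w 47.4 ex [ 0.028  0.999 -0.019] ey [ 1.    -0.028  0.007]
c [ 521.3 -203.3   47.1] n [0.   0.76 0.65] lid elev deg 40.7 rms 1.46
c [ 521.3 -199.6   42.5] n [-0.01  0.78  0.62] lid elev deg 38.5 rms 1.4
```

```bash
python3 -m inch '[[0,0,-0.2,0],[0,0,-0.2,0],[0,0,-0.2,0],[0,0,-0.2,0],[0,0,-0.2,0],[0,0,0,0],[0,0,0,0],[0,0,0,0],[0,0,0,0],[0,0,0,0]]'; python3 lk.py 10; python3 tilt.py 323 213; python3 tilt.py 324 216
```

```text
t: 29.9
eef_pos: [524.3, -221.0, 31.1]
ee_rot: [0.715, 0.699, -0.002, 0.004]
contact_force: [-3.5, -10.2, 8.7]
gripper_width: 47.6
finger_force: 30.0
tcp [ 524.3 -221.    31.1] F [ -3.5 -10.2   8.7] w 47.6 ex [ 0.023  1.    -0.008] ey [ 1.    -0.023  0.004]
c [ 527.  -196.1   53.2] n [-0.    0.72  0.7 ] lid elev deg 44.1 rms 1.38
c [ 527.4 -192.    49.1] n [-0.01  0.69  0.73] lid elev deg 46.6 rms 1.47
```

```bash
python3 -m inch '[[0,0,0.2,0],[0,0,0.2,0],[0,0,0.2,0],[0,0,0.2,0],[0,0,0.2,0],[0,0,0,0],[0,0,0,0],[0,0,0,0],[0,0,0,0],[0,0,0,0]]'; python3 lk.py 11; python3 tilt.py 321 209; python3 tilt.py 321 213
```

```text
t: 31.0
eef_pos: [524.7, -220.4, 21.2]
ee_rot: [0.715, 0.699, -0.001, 0.004]
contact_force: [-2.8, -8.6, 10.0]
gripper_width: 47.4
finger_force: 30.1
tcp [ 524.7 -220.4   21.2] F [-2.8 -8.6 10. ] w 47.4 ex [ 0.023  1.    -0.007] ey [ 1.    -0.023  0.004]
c [ 522.1 -209.3   52.9] n [-0.    0.46  0.89] lid elev deg 62.7 rms 1.27
c [ 526.7 -202.4   49.5] n [-0.    0.42  0.91] lid elev deg 65.0 rms 1.16
```

```bash
python3 -m inch '[[0.1,0.2,0,0],[0.1,0.2,0,0],[0.1,0.2,0,0],[0,0,0.1,0],[0,0,0.1,0],[0,0,0.1,0],[0,0,0.1,0],[0,0,0,0],[0,0,0,0],[0,0,0,0]]'; python3 lk.py 12; python3 tilt.py 321 209; python3 tilt.py 320 213
```

```text
t: 32.1
eef_pos: [526.9, -220.9, 18.4]
ee_rot: [0.716, 0.698, -0.004, 0.002]
contact_force: [-13.8, -12.7, 25.2]
gripper_width: 47.8
finger_force: 30.3
tcp [ 526.9 -220.9   18.4] F [-13.8 -12.7  25.2] w 47.8 ex [ 0.025  1.    -0.009] ey [ 1.    -0.025 -0.003]
c [ 520.3 -211.6   50.9] n [-0.02  0.38  0.93] lid elev deg 67.9 rms 1.47
c [ 526.9 -205.1   48. ] n [-0.01  0.38  0.92] lid elev deg 67.5 rms 1.11
```

```bash
python3 -m inch '[[-0.3,0,-0.3,0],[-0.2,0,-0.1,0],[0,0,0,0],[0,0,0,0],[0,0,0,0],[0,0,0,0],[0,0,0,0],[0,0,0,0],[0,0,0,0],[0,0,0,0]]' 100; python3 lk.py 13; python3 tilt.py 320 207;python3 tilt.py 320 210; python3 - <<'E'
import cv2,numpy as np
b=cv2.imread('pics/side13.png')[155:260,260:400]
cv2.imwrite('pics/c13.png',cv2.resize(b,(800,600),interpolation=cv2.INTER_CUBIC))
E
```

```text
t: 33.2
eef_pos: [530.0, -216.4, 18.6]
ee_rot: [0.714, 0.7, 0.0, -0.0]
contact_force: [-0.4, -0.2, 0.3]
gripper_width: 52.9
finger_force: 0.0
tcp [ 530.  -216.4   18.6] F [-0.4 -0.2  0.3] w 52.9 ex [0.02 1.   0.  ] ey [ 1.   -0.02  0.  ]
c [ 519.3 -216.3   50.6] n [-0.01  0.29  0.96] lid elev deg 73.3 rms 1.2
c [ 522.3 -211.9   49.1] n [-0.01  0.3   0.95] lid elev deg 72.6 rms 1.2
```

View pics/c13.png

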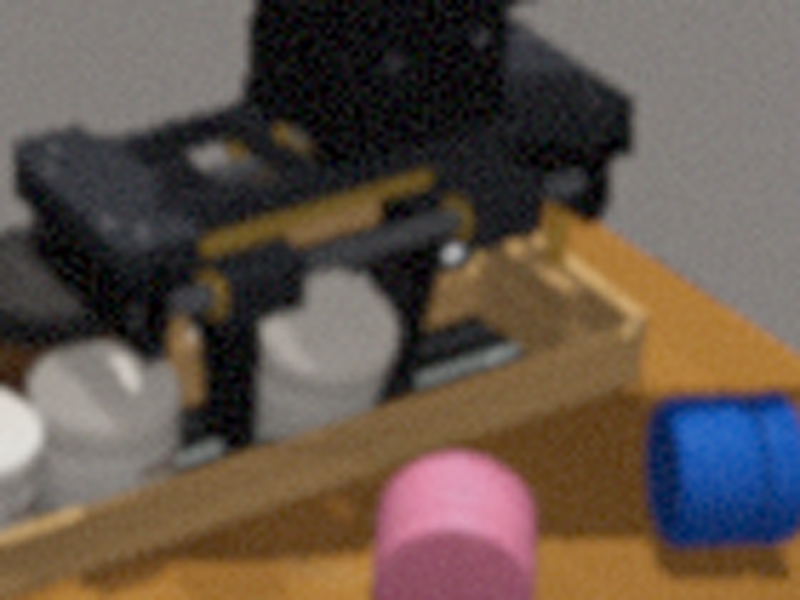

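It is now leaning about 17°, wedged between the rails, with the lid at px (330,320) in the crop. I'll press down on its raised -y lid edge with closed fingers.

```bash
python3 -m inch '[[0,0,-1,0],[0,0,-2,0],[0,0,-3,0],[-1,0,0,0],[-1,0,0,0],[0,0,0,0],[0,0,0,0],[0,0,0,0],[0,0,0,0],[0,0,0,0]]' 100; python3 -m inch '[[0,-0.2,0,0],[0,0,0,0],[0,0,0,0],[0,0,0,0],[0,0,0,0],[0,0,0.4,0],[0,0,0.3,0],[0,0,0.3,0],[0,0,0.3,0],[0,0,0,0]]' 255
```

```text
t: 34.3
eef_pos: [529.5, -235.9, 78.3]
ee_rot: [0.714, 0.7, -0.0, -0.0]
contact_force: [-0.9, -0.7, 1.1]
gripper_width: 52.8
finger_force: 0.0
t: 35.3
eef_pos: [527.5, -236.8, 65.5]
ee_rot: [0.714, 0.7, -0.0, 0.0]
contact_force: [0.3, -0.6, -0.4]
gripper_width: 0.6
finger_force: 0.1
```

```bash
python3 lk.py 14; python3 tilt.py 318 212;python3 tilt.py 322 212; python3 - <<'E'
from h import *
p=np.load("side.npy",allow_pickle=True).item()
print([np.round(w2px(p,q)) for q in ((528,-220,46),(528,-210,46),(528,-236,60))])
E
```

```text
tcp [ 527.5 -236.8   65.5] F [ 0.3 -0.6 -0.4] w 0.6 ex [ 0.02  1.   -0.  ] ey [ 1.   -0.02  0.  ]
c [ 528.1 -209.9   47.8] n [0.02 0.26 0.96] lid elev deg 74.7 rms 1.05
c [ 521.6 -206.7   47.1] n [0.06 0.25 0.97] lid elev deg 75.1 rms 1.07
[array([315., 210.]), array([318., 213.]), array([310., 200.])]
```

```bash
python3 -m inch '[[0,0,0.2,0],[0,0,0.2,0],[0,0,0.2,0],[0,0,0.2,0],[0,0,0.2,0],[0,0,0.2,0],[0,0,0,0],[0,0,0,0],[0,0,0,0],[0,0,0,0]]'; python3 lk.py 15; python3 tilt.py 318 212;python3 tilt.py 316 212
```

```text
t: 36.4
eef_pos: [527.5, -235.7, 54.5]
ee_rot: [0.714, 0.7, 0.0, -0.001]
contact_force: [-2.9, 1.2, 9.1]
gripper_width: 0.7
finger_force: 4.7
tcp [ 527.5 -235.7   54.5] F [-2.9  1.2  9.1] w 0.7 ex [0.019 1.    0.001] ey [ 1.    -0.019 -0.001]
c [ 524.9 -214.    44.4] n [-0.04  0.09  1.  ] lid elev deg 84.4 rms 1.56
c [ 528.5 -215.4   44.8] n [-0.06  0.12  0.99] lid elev deg 82.3 rms 1.83
```

```bash
python3 -m inch '[[0,0,0.15,0],[0,0,0.1,0],[0,0,0,0],[0,0,0,0],[0,0,-2,0],[0,0,-3,0],[0,0,-5,0],[0,0,-5,0],[0,0,0,0],[0,0,0,0]]' ; python3 lk.py 16; for a in "315 210" "318 212" "313 208"; do python3 tilt.py $a; done
```

```text
t: 37.5
eef_pos: [528.3, -235.8, 202.0]
ee_rot: [0.714, 0.7, 0.001, 0.001]
contact_force: [0.4, 0.5, -1.0]
gripper_width: 0.4
finger_force: 0.0
tcp [ 528.3 -235.8  202. ] F [ 0.4  0.5 -1. ] w 0.4 ex [0.019 1.    0.   ] ey [ 1.    -0.019  0.002]
c [ 526.1 -222.1   44.2] n [-0.02  0.    1.  ] lid elev deg 88.6 rms 0.92
c [ 524.5 -214.5   44. ] n [-0.02  0.02  1.  ] lid elev deg 88.5 rms 1.0
c [ 527.  -227.5   44.2] n [-0.02 -0.01  1.  ] lid elev deg 88.6 rms 0.93
```

The jar stands upright. Next I'll grip the knob again and slide the follower up.

```bash
python3 -m inch '[[0.48,-3.39,0,0],[0.48,-3.39,0,0],[0.47,-3.38,0,0],[0,0,3,0],[0,0,3,0],[0,0,2.4,0],[0,0,0,0],[0,0,0,0],[0,0,0,0],[0,0,0,0]]' 120; python3 -m inch '[[0,0,2,0],[0,0,2,0],[0,0,1.6,0],[0,0,0,0],[0,0,0,0],[0,0,0,0],[0,0,0,0],[0,0,0,0],[0,0,0,0],[0,0,0,0]]'; python3 -m inch '[[0,0,0,0],[0,0,0,0],[0,0,0,0],[0,0,0,0],[0,0,0,0],[0,0,0,0],[0,0,0,0],[0,0,0,0],[0,0,0,0],[0,0,0,0]]' 255
```

```text
t: 38.6
eef_pos: [427.2, -220.3, 118.2]
ee_rot: [0.714, 0.7, 0.001, 0.001]
contact_force: [-0.2, -0.3, -0.1]
gripper_width: 45.8
finger_force: 0.0
t: 39.6
eef_pos: [426.4, -220.0, 61.3]
ee_rot: [0.714, 0.7, 0.0, 0.0]
contact_force: [-0.0, 0.6, 0.6]
gripper_width: 45.9
finger_force: 0.0
t: 40.6
eef_pos: [426.4, -220.0, 61.2]
ee_rot: [0.714, 0.7, 0.0, 0.0]
contact_force: [1.4, 0.1, -0.9]
gripper_width: 18.4
finger_force: 30.0
```

```bash
python3 -m inch '[[0,0.5,0,0],[0,0.8,0,0],[0,0.8,0,0],[0,0.8,0,0],[0,0.8,0,0],[0,0.8,0,0],[0,0.6,0,0],[0,0.4,0,0],[0,0.3,0,0],[0,0.3,0,0]]';python3 -m inch '[[0,0.3,0,0],[0,0.3,0,0],[0,0.3,0,0],[0,0.3,0,0],[0,0.3,0,0],[0,0.3,0,0],[0,0.3,0,0],[0,0.3,0,0],[0,0.3,0,0],[0,0,0,0]]'; python3 lk.py 17; python3 -c "
from h import *
p=np.load('side.npy',allow_pickle=True).item()
for n in ('tipped_jar','second_jar','front_jar'):
  for r in nets.pinpoint(n,p)[:3]: print(n,round(r['confidence'],2),np.round(np.array(r['position'])*[560,420]),np.round(px2w(p,r['position'][0]*560,r['position'][1]*420,z=6)))
"
```

```text
t: 41.6
eef_pos: [487.4, -221.5, 61.1]
ee_rot: [0.714, 0.7, -0.0, 0.0]
contact_force: [-2.1, -1.0, 2.7]
gripper_width: 18.3
finger_force: 30.0
t: 42.6
eef_pos: [515.0, -222.1, 61.2]
ee_rot: [0.714, 0.7, 0.0, 0.001]
contact_force: [-2.0, -3.3, 1.3]
gripper_width: 18.5
finger_force: 30.0
tcp [ 515.  -222.1   61.2] F [-2.  -3.3  1.3] w 18.5 ex [ 0.02   1.    -0.001] ey [ 1.    -0.02   0.001]
tipped_jar 0.91 [375. 234.] [ 439. -146.    6.]
tipped_jar 0.85 [299. 229.] [ 554. -229.    6.]
tipped_jar 0.66 [342. 243.] [ 510. -154.    6.]
second_jar 0.68 [278. 240.] [ 607. -220.    6.]
front_jar 0.81 [251. 252.] [ 667. -215.    6.]
```

```bash
python3 -m inch '[[0,0.2,0,0],[0,0.2,0,0],[0,0.1,0,0],[0,0.1,0,0],[0,0,0,0],[0,0,0,0],[0,0,0,0],[0,0,0,0],[0,0,0,0],[0,0,0,0]]';python3 -m inch '[[0,0.1,0,0],[0,0.1,0,0],[0,0.1,0,0],[0,0,0,0],[0,0,0,0],[0,0,0,0],[0,0,0,0],[0,0,0,0],[0,0,0,0],[0,0,0,0]]'
```

```text
t: 43.85
eef_pos: [519.7, -222.2, 61.1]
ee_rot: [0.714, 0.7, -0.0, -0.0]
contact_force: [-3.6, -4.9, 1.9]
gripper_width: 18.5
finger_force: 30.0
t: 44.85
eef_pos: [522.5, -222.2, 61.1]
ee_rot: [0.714, 0.7, -0.0, -0.001]
contact_force: [-3.4, -3.7, 3.8]
gripper_width: 18.3
finger_force: 30.0
```

```bash
python3 -m inch '[[0,0.1,0,0],[0,0.1,0,0],[0,0.1,0,0],[0,0,0,0],[0,0,0,0],[0,0,0,0],[0,0,0,0],[0,0,0,0],[0,0,0,0],[0,0,0,0]]'; python3 -m inch '[[0,0.1,0,0],[0,0.1,0,0],[0,0.1,0,0],[0,0,0,0],[0,0,0,0],[0,0,0,0],[0,0,0,0],[0,0,0,0],[0,0,0,0],[0,0,0,0]]'
```

```text
t: 45.85
eef_pos: [523.8, -222.3, 61.1]
ee_rot: [0.714, 0.7, -0.001, -0.002]
contact_force: [-7.2, -3.6, 6.7]
gripper_width: 18.5
finger_force: 30.0
t: 46.85
eef_pos: [524.3, -222.3, 61.0]
ee_rot: [0.715, 0.699, -0.003, -0.004]
contact_force: [-14.7, -2.3, 12.2]
gripper_width: 18.7
finger_force: 30.0
```

```bash
python3 -m inch '[[0,-0.2,0,0],[0,-0.2,0,0],[0,0,0,0],[0,0,0,0],[0,0,0,0],[0,0,0,0],[0,0,0,0],[0,0,0,0],[0,0,0,0],[0,0,0,0]]'; python3 -m inch '[[0,0,0,0],[0,0,0,0],[0,0,0,0],[0,0,0,0],[0,0,0,0],[0,0,-1,0],[0,0,-2,0],[0,0,-4,0],[0,0,-5,0],[0,0,-5,0]]' 130; python3 -m inch '[[-3,-4,-1,0],[-3,-4,0,0],[-3,-4,0,0],[-3,-4,0,0],[0,0,0,0],[0,0,0,0],[0,0,0,0],[0,0,0,0],[0,0,0,0],[0,0,0,0]]';python3 lk.py 18; python3 meas.py | grep -E "white|knob" | head -8; cd pics; python3 -c "
import cv2
cv2.imwrite('c18.png',cv2.resize(cv2.imread('side18.png')[155:275,220:380],(800,600),interpolation=cv2.INTER_CUBIC))"
```

```text
t: 47.85
eef_pos: [523.9, -222.3, 61.1]
ee_rot: [0.714, 0.7, -0.001, -0.001]
contact_force: [-4.8, -2.6, 3.8]
gripper_width: 18.7
finger_force: 30.0
t: 48.85
eef_pos: [524.8, -221.9, 233.5]
ee_rot: [0.714, 0.7, 0.0, -0.0]
contact_force: [1.2, -0.1, -0.1]
gripper_width: 42.9
finger_force: 0.0
t: 49.85
eef_pos: [364.4, -337.6, 240.8]
ee_rot: [0.714, 0.701, -0.0, -0.0]
contact_force: [-0.8, 0.2, 0.3]
gripper_width: 42.8
finger_force: 0.0
tcp [ 364.4 -337.6  240.8] F [-0.8  0.2  0.3] w 42.8 ex [0.018 1.    0.   ] ey [ 1.    -0.018 -0.   ]
white [273 178  24  25 447] [284. 190.] [ 656. -224.   45.] [ 633. -247.   37.] [ 682. -203.   50.]
white [272 204  25  24 451] [284. 215.] [ 608. -224.   46.] [ 585. -246.   41.] [ 630. -201.   50.]
white [273 229  25  25 476] [285. 241.] [ 559. -225.   45.] [ 536. -248.   41.] [ 582. -203.   49.]
knob [255 130  27  29 359] [ 715. -193.  150.] [ 713. -215.   66.] [ 720. -169.  216.]
knob [313 241  11  11  95] [ 546. -283.   79.] [ 538. -293.   70.] [ 556. -275.   83.]
knob [279 255  11  11  92] [ 522. -222.   79.] [ 513. -231.   75.] [ 531. -213.   82.]
knob [ 352  302   25   51 1023] [ 430. -312.  337.] [ 400. -325.  305.] [ 459. -301.  348.]
knob [410 365  15  19 107] [ 403. -323.  502.] [ 400. -325.  489.] [ 413. -319.  514.]
```

View pics/c18.png

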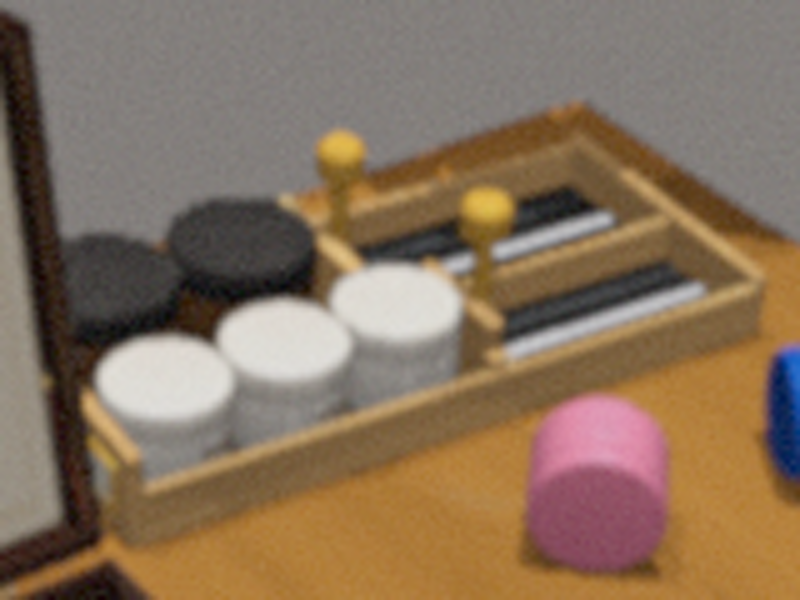

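The three white-lidded jars stand in a snug row, with lids at px (165,380), (285,340) and (395,305) in the crop. The follower is against the last one and the black jars haven't moved.

```bash
python3 -c "
from rig import job; print(job.hand_in())"
```

```text
the job is handed in; nothing more can be done
None
```

The toppled jar is upright in its lane, the three white-lidded jars stand snugly between the front panel and the follower, and the job is handed in; no verdict came back.

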